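# Set the turret punch to its largest punch and lock it

## Task

With the fingertips, push the tab of the turret punch round to the largest round mark on its base, so that the largest punch stands under the ram; then push the locking bolt's thumb plate in until the bolt is fully home between the two pins on the turret's rim. Push gently, do not grip anything, and leave the loose things on the bench where they are.

Things in the scene. Friction and masses are not known exactly. Their poses are not given: they have to be found in the camera images.
- punch: dark iron turret punch, bolted down. Origin on the bench under the turret axis; +x runs from there to its column (away from the robot, within 20 deg), +y left, z up. Angles in these notes: about z, counter-clockwise seen from above, from this +x. Base: disc of radius 142 mm, top at z 16 mm, with a 70 mm wide tongue on its right (270 deg) reaching 170 mm from the axis
- axis (a point): point on the turret's axis at its top face, z 40 mm. Turret: steel disc of radius 80 mm with a hub (36 mm wide, to z 46 mm) and eight upright round punches 54 mm from the axis, tops at z 58 mm: the largest 30 mm across, the others 9 to 20 mm
- ram (a point): centre of the ram's foot (26 mm across), z 66 mm, 54 mm from the axis along the punch's +x. Above it a C-arm: x from 25 mm outwards, y within 25 mm, z 120 to 170 mm, with a cap to 184 mm; column behind at x 125 to 185 mm, y within 30 mm; thin lever at the back up to 207 mm
- turret (a joint): turn of the turret in rad, growing counter-clockwise seen from above, range 0 to 2.2, starts at 0.05 to 0.6. At 0 the tab stands at 110 deg; at 1.745 it stands at 210 deg, at the large mark, with the largest punch under the ram. No click stops: it stays where it is left, by friction of about 0.15 N m (1.5 N at the tab)
- tab (a point): middle of the turret's one tab, 100 mm from the axis, z 60 mm: an upright plate 8 mm thick along the turning direction, 87 to 113 mm from the axis, top at z 72 mm, on an arm (16 mm wide, z 24 to 36 mm) that sticks out of the turret's rim to 112 mm from the axis
- big_punch (a point): centre of the top of the largest punch (30 mm across), 210 deg clockwise of the tab
- large_mark (a point): centre of the large mark, a flat bright metal disc 24 mm across on the base, 127 mm from the axis at 210 deg. Two smaller marks lie at the same radius: 6 mm across at 120 deg, 12 mm across at 165 deg
- gate (a point): middle of the gap, 17 mm wide, between two upright round pins (8 mm thick, z 18 to 44 mm, round tops) on the turret's rim, 88 mm from the axis, 60 deg counter-clockwise of the tab. The bolt's nose goes in here
- bolt (a joint): travel of the locking bolt in m towards the turret axis: 0 drawn back, 0.025 home against its stop; starts at 0 to 0.005. Friction about 2 N, no spring. It slides along x = 0 of the punch, from the right (270 deg). Its round nose, 8 mm wide, enters the gate and draws the turret true if that is within about 0.07 rad, else the pins block it
- bolt_tab (a point): point in the bolt's upright thumb plate, which is 30 mm wide, 8 mm thick along the sliding direction, from z 21 to 61 mm; the point is in its middle plane at z 53 mm, 143 mm from the turret axis at bolt 0, 118 mm when home
- drift: loose steel drift pin standing upright, 20 mm shank, 26 mm head, 50 mm tall, 50 to 70 mm beyond the base's left (body +y) edge; origin under it
- rivet_cup: loose aluminium cup, 64 mm across, 45 mm tall, beside the punch, far left of it; origin under its centre
- blank: loose steel disc lying flat, 54 mm across, 12 mm high, beside the punch, far right of it; origin under its centre
- wood_block: loose wooden block 75 x 50 x 45 mm, on the right part of the bench near the robot; origin under its centre
- hammer: loose hammer lying on the left part of the bench; origin under it, handle to its -x
- folded_sheet: loose bent piece of sheet metal, 200 x 130 mm, 25 mm high, far right; origin under its centre
- oil_bottle: loose grey plastic bottle, 56 mm across, 130 mm tall, far left; origin under it

How it is judged:
On the way, in this order (a step that is already met when the one before it is completed fails the run):
1. the tab is at the large mark (turret within 0.08 rad of 1.745) and at rest, the bolt still drawn back (value of joint turret between 1.665 and 1.825 rad and value of joint bolt below 0.009 m and velocity of joint turret between -0.05 and 0.05 rad/s), for 0.2 s.
2. the bolt is home (over 22 mm in) (value of joint bolt above 0.022 m), for 0.2 s.
At the end, for the whole second after the job is handed in: the turret is at 1.745 within 0.065 rad (largest punch under the ram) and still, and the bolt is more than 22 mm in (home is 25 mm) (value of joint turret between 1.68 and 1.81 rad and value of joint bolt above 0.022 m and velocity of joint turret between -0.05 and 0.05 rad/s); the robot touches nothing.
It fails at once if any of the loose things is moved or lifted more than 15 mm (distance of any of drift, rivet_cup, blank, wood_block, hammer, folded_sheet, oil_bottle from where it was at the start of the episode above 0.015 m).
It fails at once if the punch is gripped or pushed hard: over 40 N of finger force on it (contact force between the fingers and punch above 40 N).
It also fails if it takes over 58 s, if anything falls off the work surface, if the arm or the gripper's body presses on something with over 40 N, if the wrist force passes 120 N, or if a joint passes its speed limit or range.

## Robot

A 7-joint arm with a two-finger parallel gripper is mounted at the origin on the work surface. World frame = base frame: x ahead of the robot, y to its left, z up, the work surface at z = 0. Lengths are in m, angles in rad, forces in N, time in s.
With the tool pointing down it reaches from about 0.4 to 0.85 m from the base axis. Payload 4.5 kg.
Tool frame: the origin (TCP) lies where the fingers leave the gripper's body, on its centre line; the fingertips stand 64 mm ahead of it and the grasp point (between the pads) lies 45 mm ahead of it; z points along the fingers, y is the line along which they close (so a half turn about z gives the same grasp; the last joint's range is limited). The gripper opens to 88 mm and grips with 3 to 60 N. Pads are 18 mm wide; open, the fingers measure 123 mm over their backs; the gripper's body (75 mm by 187 mm) begins 45 mm behind the grasp point.
Start: joints at [1.166, 0.689, -0.195, 1.565, 0.157, 0.902, -0.215], TCP at [0.266, -0.566, 0.303] pointing down, gripper open.
Joint ranges: [-3.01, 3.01], [-0.46, 2.08], [-1.47, 1.51], [0.13, 2.56], [-1, 4.14], [0.04, 2.09], [-2.66, 2.66]. Speed limits (rad/s): [2.57, 2.57, 3.14, 3.14, 3.14, 3.14, 3.14].

## Interface

Orientations are given as a unit quaternion [x, y, z, w].
In Python, from plant import r gives the robot as it stands.
- The arm moves only by the tool play_rows, never from a script. Its arguments are lists of equal length, an entry for each row: "translation": the shift along the tool's x, y, z in m, a list of three; "delta_rot": the turn, a rotation vector about the tool's x, y, z in degrees, a list of three; "grip": the opening, from -1 (shut) to 1 (fully open). In form: {"translation": [[x, y, z], ...], "delta_rot": [[rx, ry, rz], ...], "grip": [grip, ...]}. A call has 1 to 20 rows; each row shifts and turns the commanded pose from where the row before left it, along the tool's axes as they then stand; what a row does not reach is not made up. A row lasts 1/8 s, in which the tool goes at most 62.5 mm and 10.7 degrees, less where a joint would pass 70% of its speed; a pose out of reach is approached as far as the arm can. A call with a gripper value outside its range is refused whole. The fingers move at their own pace and stop on an object; "squeeze" is the grip in N (left out, the last holds). Time passes only in rows, so rows that do not move let the fingers close. It gives the time, the measured TCP pose, the force, the opening and the grip force at its end, in the units of the state.
- r.get_state(): the state, without advancing time (a new reading comes with each control period).
- r.snapshot(name): name is "side" or "top"; returns the picture (480x640x3 uint8, blue, green, red); there is no depth.
- r.get_calibration(name): a dict with "intrinsics" (3x3 intrinsics, pixels), "k1" (the pictures are not rectified: a ray, as slopes to the right and down, at radius r is drawn at 1 + k1 r^2 times it, then the intrinsics apply), "eye" and "rotation" of the camera in the world. Camera axes: x right, y up, looking along -z (the intrinsics and any distortion apply to the point x, -y, -z); pixel columns grow to the right and rows downward; lengths in m; the calibration is good to about 2 mm. A picture is of the moment at which its call begins. get_calibration takes no time and is no camera call.
- r.finish_job(): hands the job in; it is judged then, once.
Trained networks look in the newest picture that a camera, given by its name, has taken for a name from the list of things; names that differ only in an ending like _2 or _b are one class to them, and where a whole thing is asked for, a point or a joint stands for the part that bears it (a point fixed in the world has none). Each returns a list of dicts, best first, with "confidence" (0 to 1); they miss things now and then, are a little off and sometimes report something else, mostly with a low value. They report only what shows in the picture. A call takes as long as a camera call.
- r.look_for(camera, target): "point" ([x, y, z] in m, in world coordinates, good to about 4 mm: the middle of the surface that is visible of it).
- r.silhouettes(camera, target): "pixels" (480x640 bool, what is visible of it).
The state is a dict: "clock": time; "q": joint angles; "qd": joint speeds; "joint_torque": joint torques, N m; "tool_pos": TCP position; "eef_rot": TCP orientation; "contact_force": force on the tool from outside, world axes, zero at the start; "moment": the same for the moment, N m; "opening": opening from 0.0 (shut) to 1.0 (fully open); "finger_force": force on a finger pad.
Only numpy, scipy, OpenCV 4.12 (cv2) and the standard library are available. Lean on these libraries where they do the work, as an engineer would, in place of code of your own. Each camera call takes 0.05 s, during which the arm holds its last target. There are 200 camera calls.

## Working session

There is one attempt and no reset: what is moved stays moved. The work goes in short steps, Python scripts to look and compute and a tool call to move; the robot and the scene stay as the last step left them, time stands still between calls to the robot, and variables do not carry over. Pictures are saved under pics/ and viewed, at most 10 in all, crops included, and the job is handed in when it is done.

Besides the shell and the picture viewer there is one more tool, called after ">>>" as a command line: name --argument value ..., lists and objects as JSON in quotes. play_rows: Moves the arm, as the interface text tells. Its arguments: {"type":"object","properties":{"translation":{"type":"array","items":{"type":"array","items":{"type":"number"}}},"delta_rot":{"type":"array","items":{"type":"array","items":{"type":"number"}}},"grip":{"type":"array","items":{"type":"number"}},"squeeze":{"type":"number"}},"required":["translation","delta_rot","grip"]}

```bash
mkdir -p pics; ls; cat > h.py <<'E'
import numpy as np, cv2
from plant import r
def proj(cam,P):
    c=r.get_calibration(cam); P=np.atleast_2d(P)
    p=(P-np.array(c["eye"]))@np.array(c["rotation"])
    s=np.c_[p[:,0],-p[:,1]]/(-p[:,2:3]); s=s*(1+c["k1"]*(s**2).sum(1,keepdims=True))
    K=np.array(c["intrinsics"]); return s@K[:2,:2].T+K[:2,2]
def ray(cam,uv):
    c=r.get_calibration(cam);K=np.array(c["intrinsics"])
    d=np.linalg.solve(K[:2,:2],np.array(uv,float)-K[:2,2]); s=d.copy()
    for _ in range(20): s=d/(1+c["k1"]*(s@s))
    return np.array(c["eye"]),np.array(c["rotation"])@np.array([s[0],-s[1],-1])
def onz(cam,uv,z):
    e,d=ray(cam,uv); return e+d*(z-e[2])/d[2]
E
python3 - <<'E'
from h import *
for c in("side","top"):
    cv2.imwrite(f"pics/{c}0.png",r.snapshot(c)); k=r.get_calibration(c); print(c,np.round(k["eye"],3),k["k1"],np.round(k["rotation"],2).tolist())
    for n in("punch","axis","ram","tab","big_punch","large_mark","gate","bolt_tab","drift","rivet_cup","blank","wood_block","hammer","folded_sheet","oil_bottle"):
        print(n,[(np.round(d["point"],3).tolist(),round(d["confidence"],2)) for d in r.look_for(c,n)[:2]])
s=r.get_state();print(s["clock"],s["tool_pos"],s["eef_rot"])
E
```

```text
pics
side [0.302 0.671 0.852] -0.09677924894557324 [-0.06, 0.37, 0.91, -0.18]
punch [([0.601, -0.097, 0.035], 0.85)]
axis [([0.605, -0.094, 0.032], 0.62)]
ram [([0.605, -0.093, 0.032], 0.89)]
tab [([0.574, -0.085, 0.039], 0.89)]
big_punch [([0.568, -0.086, 0.04], 0.75)]
large_mark [([0.603, -0.097, 0.03], 0.57), ([0.572, -0.088, 0.042], 0.25)]
gate [([0.568, -0.081, 0.042], 0.84)]
bolt_tab [([0.547, -0.23, 0.042], 0.68)]
drift [([0.604, 0.121, 0.04], 0.52), ([0.547, -0.234, 0.042], 0.49)]
rivet_cup [([0.765, 0.037, 0.03], 0.64)]
blank [([0.661, -0.31, 0.008], 0.62), ([0.568, -0.087, 0.039], 0.43)]
wood_block [([0.376, -0.363, 0.036], 0.79)]
hammer [([0.484, 0.447, 0.022], 0.66)]
folded_sheet [([0.675, -0.422, 0.013], 0.77), ([0.546, -0.232, 0.044], 0.72)]
oil_bottle [([0.635, 0.418, 0.085], 0.76)]
top [ 0.405 -0.015  1.512] -0.003469683791746205 [0.05, -0.04, -0.7, 0.71]
punch [([0.588, -0.108, 0.016], 0.96)]
axis [([0.589, -0.11, 0.014], 0.87)]
ram [([0.586, -0.11, 0.013], 0.56)]
tab [([0.571, -0.092, 0.044], 0.74)]
big_punch [([0.572, -0.089, 0.044], 0.75)]
large_mark [([0.587, -0.107, 0.016], 0.85), ([0.671, -0.426, 0.014], 0.26)]
gate [([0.568, -0.093, 0.041], 0.85)]
bolt_tab [([0.546, -0.231, 0.04], 0.54)]
drift [([0.603, 0.113, 0.05], 0.51), ([0.668, -0.307, 0.01], 0.51)]
rivet_cup [([0.766, 0.043, 0.017], 0.63)]
blank [([0.672, -0.307, 0.013], 0.55)]
wood_block [([0.38, -0.385, 0.046], 0.85), ([0.548, -0.236, 0.042], 0.46)]
hammer [([0.407, 0.438, 0.026], 0.7)]
folded_sheet [([0.674, -0.428, 0.01], 0.68), ([0.567, -0.092, 0.038], 0.52)]
oil_bottle [([0.64, 0.398, 0.082], 0.57)]
1.6 [ 0.26553973 -0.56580722  0.30275016] [9.76033977e-01 2.17618184e-01 2.78565315e-06 4.47813041e-05]
```

```bash
python3 - <<'E'
from h import *
t=cv2.imread("pics/top0.png"); s=cv2.imread("pics/side0.png")
def crop(c,im,f,n):
    g=np.array([[x,y,.03] for x in(.42,.78) for y in(-.32,.14)]); p=proj(c,g); a=p.min(0).astype(int).clip(0); b=p.max(0).astype(int)
    q=im[a[1]:b[1],a[0]:b[0]]; f=min(800/q.shape[1],600/q.shape[0]); cv2.imwrite(n,cv2.resize(q,None,fx=f,fy=f,interpolation=cv2.INTER_CUBIC)); print(n,a,b,f)
crop("top",t,3,"pics/topc.png");crop("side",s,3,"pics/sidec.png")
E
```

```text
Traceback (most recent call last):
  File "h.py", line 5, in proj
    p=(P-np.array(c["eye"]))@np.array(c["rotation"])
      ~~~~~~~~~~~~~~~~~~~~~~^~~~~~~~~~~~~~~~~~~~~~~~
ValueError: matmul: Input operand 1 has a mismatch in its core dimension 0, with gufunc signature (n?,k),(k,m?)->(n?,m?) (size 4 is different from 3)
```

The calibration's rotation is a quaternion, so I'll convert it before using it.

```bash
sed -i 's/np.array(c\["rotation"\])/Rot.from_quat(c["rotation"]).as_matrix()/; 1a from scipy.spatial.transform import Rotation as Rot' h.py; python3 - <<'E'
from h import *
t=cv2.imread("pics/top0.png"); s=cv2.imread("pics/side0.png")
def crop(c,im,n):
    g=np.array([[x,y,.03] for x in(.42,.78) for y in(-.32,.14)]); p=proj(c,g); a=p.min(0).astype(int).clip(0); b=p.max(0).astype(int)
    q=im[a[1]:b[1],a[0]:b[0]]; f=min(800/q.shape[1],600/q.shape[0]); cv2.imwrite(n,cv2.resize(q,None,fx=f,fy=f,interpolation=cv2.INTER_CUBIC)); print(n,a,b,f)
crop("top",t,"pics/topc.png");crop("side",s,"pics/sidec.png")
E
```

```text
pics/topc.png [263 162] [453 308] 4.109589041095891
pics/sidec.png [207 161] [415 329] 3.5714285714285716
```

View pics/topc.png

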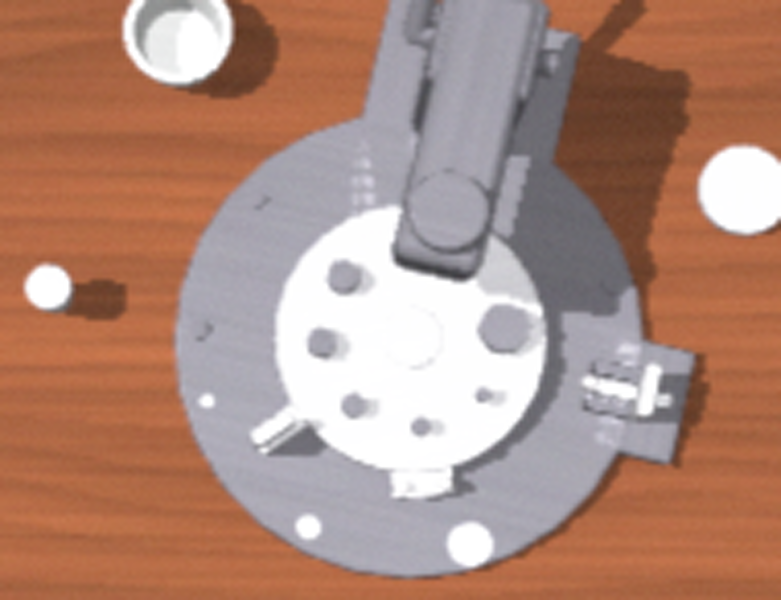

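View pics/sidec.png

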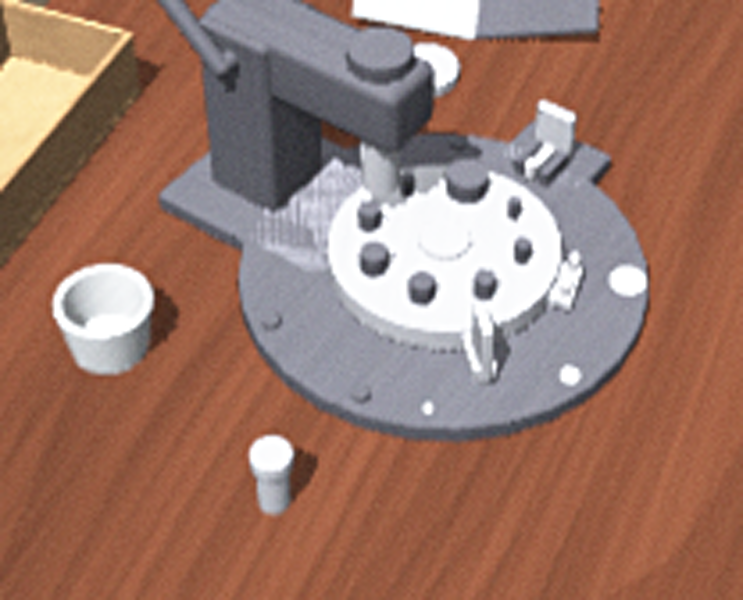

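The top crop shows the three marks at (207,401), (309,527) and (470,545), the tab at (275,430), the gate at (422,483) and the thumb plate at (648,390). I'll fit the frame from the marks and check it against the other parts.

```bash
cat >> h.py <<'E'
def cen(im,cam,uv,rad,z,th=200):
    g=im.min(2).astype(float); v,u=np.mgrid[:480,:640]
    w=(np.hypot(u-uv[0],v-uv[1])<rad)*np.clip(g-th,0,None); return np.array([(w*u).sum(),(w*v).sum()])/w.sum()
E
python3 - <<'E'
from h import *
from scipy.optimize import least_squares
f=4.1096
T=lambda u,v:np.array([263+u/f-.4,162+v/f-.4]); S=lambda u,v:np.array([207+u/3.5714-.4,161+v/3.5714-.4])
t=cv2.imread("pics/top0.png"); s=cv2.imread("pics/side0.png")
ob=[]
for c,im,l,C in(("top",t,[(207,401),(309,527),(470,545)],T),("side",s,[(428,408),(570,375),(627,280)],S)):
    rads=(4,5,8)
    for p,a,rd in zip(l,(120,165,210),rads):
        uv=cen(im,c,C(*p),rd,.016,180); ob.append((c,uv,a)); print(c,a,C(*p).round(1),uv.round(1),onz(c,uv,.016).round(4))
def res(x,cams):
    return np.concatenate([(onz(c,uv,.0165)-np.array([x[0]+.127*np.cos(x[2]+np.radians(a)),x[1]+.127*np.sin(x[2]+np.radians(a)),.0165]))[:2] for c,uv,a in ob if c in cams])
for cams in(("top",),("side",),("top","side")):
    q=least_squares(res,[.59,-.1,0],args=(cams,)); print(cams,q.x.round(4),np.degrees(q.x[2]).round(2),(q.fun*1e3).round(1))
x=q.x
def inb(P): 
    d=P[:2]-x[:2]; a=np.degrees(np.arctan2(d[1],d[0])-x[2])%360; return round(np.hypot(*d)*1e3,1),round(a,1)
for n,c,uv,z in(("tab","top",T(275,430),.072),("gate","top",T(422,483),.044),("plate","top",T(648,390),.061),("big","top",T(505,327),.058),("big","side",S(467,182),.058),("hub","top",T(413,337),.046),("hub","side",S(445,238),.046)):
    P=onz(c,uv,z);print(n,P.round(4),inb(P))
E
```

```text
top 120 [313.  259.2] [312.9 259.1] [0.5402 0.022  0.016 ]
top 165 [337.8 289.8] [337.6 289.8] [ 0.4648 -0.0395  0.016 ]
top 210 [377.  294.2] [376.9 294. ] [ 0.4551 -0.1362  0.016 ]
side 120 [326.4 274.8] [326.4 274.9] [0.5407 0.0211 0.016 ]
side 165 [366.2 265.6] [366.1 265.6] [ 0.4653 -0.0404  0.016 ]
side 210 [382.2 239. ] [382.4 239.1] [ 0.4549 -0.1373  0.016 ]
('top',) [ 0.5767 -0.0996 -0.2317] -13.28 [ 0. -0. -0. -0.  0.  0.]
('side',) [ 0.5767 -0.1004 -0.2345] -13.44 [ 0.   0.2  0.1  0.  -0.1 -0.2]
('top', 'side') [ 0.5767 -0.1    -0.2331] -13.36 [-0.2  0.3 -0.2  0.2  0.1  0.3  0.2 -0.2  0.2 -0.2 -0.2 -0.4]
tab [ 0.5183 -0.0192  0.072 ] (np.float64(99.7), np.float64(139.2))
gate [ 0.4898 -0.106   0.044 ] (np.float64(87.1), np.float64(197.3))
plate [ 0.544 -0.237  0.061] (np.float64(140.8), np.float64(269.9))
big [ 0.5809 -0.154   0.058 ] (np.float64(54.1), np.float64(287.8))
big [ 0.5777 -0.1447  0.058 ] (np.float64(44.7), np.float64(284.7))
hub [ 0.5761 -0.1007  0.046 ] (np.float64(0.9), np.float64(239.6))
hub [ 0.576  -0.0989  0.046 ] (np.float64(1.3), np.float64(135.9))
```

The fit is consistent: the axis is at (0.5767, −0.100), the yaw is −13.4° and the tab is at about 138.3° (turret ≈0.49). I'll close the fingers, turn the tool so its x-face lies along the tab's plate, and move high to a point behind the tab.

>>> play_rows --translation '[[0,0,0],[0.0394,-0.0221,0],[0.0394,-0.0221,0],[0.0394,-0.0221,0],[0.0394,-0.0221,0],[0.0394,-0.0221,0],[0.0394,-0.0221,0],[0.0394,-0.0221,0],[0.0394,-0.0221,0],[0.0394,-0.0221,0],[0.0394,-0.0221,0],[0.0394,-0.0221,0],[0.0394,-0.0221,0],[0.0394,-0.0221,0],[0.0394,-0.0221,0],[0,0,0],[0,0,0]]' --delta_rot '[[0,0,-9.8],[0,0,0],[0,0,0],[0,0,0],[0,0,0],[0,0,0],[0,0,0],[0,0,0],[0,0,0],[0,0,0],[0,0,0],[0,0,0],[0,0,0],[0,0,0],[0,0,0],[0,0,0],[0,0,0]]' --grip '[-1,-1,-1,-1,-1,-1,-1,-1,-1,-1,-1,-1,-1,-1,-1,-1,-1]' --squeeze 5

```text
clock: 3.72
tool_pos: [0.5401, 0.003, 0.3026]
eef_rot: [0.954, 0.3, -0.0, 0.0]
contact_force: [-0.4, 0.5, 0.3]
opening: 0.007
finger_force: 0.0
```

>>> play_rows --translation '[[0,0,0.03],[0,0,0.03],[0,0,0.03],[0,0,0.03],[0,0,0.025],[0,0,0.02],[0,0,0.015],[0,0,0.0125],[0,0,0]]' --delta_rot '[[0,0,0],[0,0,0],[0,0,0],[0,0,0],[0,0,0],[0,0,0],[0,0,0],[0,0,0],[0,0,0]]' --grip '[-1,-1,-1,-1,-1,-1,-1,-1,-1]'

```text
clock: 4.85
tool_pos: [0.5401, 0.0033, 0.1097]
eef_rot: [0.954, 0.3, -0.001, 0.0]
contact_force: [0.1, -0.1, 0.3]
opening: 0.004
finger_force: 0.0
```

```bash
python3 - <<'E'
from h import *
im=r.snapshot("side"); q=im[140:340,200:460]; cv2.imwrite("pics/side1.png",cv2.resize(q,None,fx=3,fy=3,interpolation=cv2.INTER_CUBIC)); print(r.get_state()["tool_pos"])
E
```

```text
[0.54050029 0.00349408 0.110233  ]
```

View pics/side1.png

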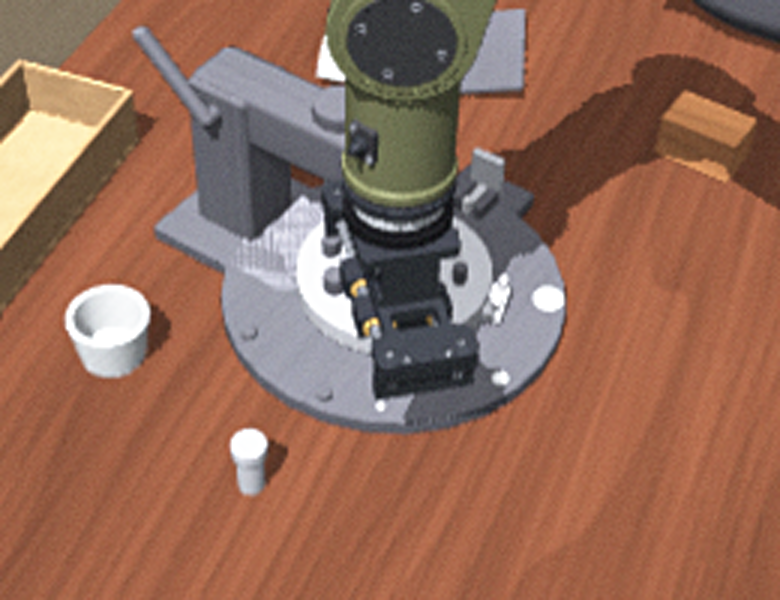

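The fingertips stand behind the tab and clear of everything: the gripper is at about (420,340), the drift at (250,460), and no contact force shows. Next I close the gap and start the arc.

>>> play_rows --translation '[[-0.006,0,0],[-0.006,0,0],[-0.003,0,0],[-0.002,0,0],[-0.0056,-0.0005,0],[-0.0056,-0.0005,0],[-0.0056,-0.0005,0],[-0.0056,-0.0005,0],[-0.0056,-0.0005,0],[-0.0056,-0.0005,0],[-0.0056,-0.0005,0],[-0.0056,-0.0005,0],[0,0,0]]' --delta_rot '[[0,0,0],[0,0,0],[0,0,0],[0,0,0],[0,0,-3],[0,0,-3],[0,0,-3],[0,0,-3],[0,0,-3],[0,0,-3],[0,0,-3],[0,0,-3],[0,0,0]]' --grip '[-1,-1,-1,-1,-1,-1,-1,-1,-1,-1,-1,-1,-1]'

```text
clock: 6.52
tool_pos: [0.4913, -0.0357, 0.1101]
eef_rot: [0.871, 0.492, -0.001, -0.0]
contact_force: [-0.2, 0.7, 0.4]
opening: 0.009
finger_force: 0.0
```

```bash
cat >> h.py <<'E'
AX=np.array([.5767,-.1,0]); YW=np.radians(-13.36)
def pol():
    s=r.get_state(); R=Rot.from_quat(s["eef_rot"]).as_matrix(); d=np.array(s["tool_pos"])[:2]-AX[:2]
    tx=np.arctan2(R[1,0],R[0,0]); b=Rot.from_euler("z",-YW).as_matrix()[:2,:2]@d
    A=np.degrees(tx+np.pi/2-YW)%360; y=R[:2,1]; x=R[:2,0]
    print("A",A.round(2),"r",(-d@y).round(4),"lag",(d@x).round(4),"body",b.round(4),"z",s["tool_pos"][2].round(4),"F",np.round(s["contact_force"],1),"t",s["clock"])
E
python3 - <<'E'
from h import *
im=r.snapshot("side"); pol()
q=im[140:340,200:460]; cv2.imwrite("pics/side2.png",cv2.resize(q,None,fx=3,fy=3,interpolation=cv2.INTER_CUBIC))
E
```

```text
A 162.26 r 0.1064 lag 0.0112 body [-0.098  0.043] z 0.11 F [-0.3  0.6  0.1] t 6.575
```

View pics/side2.png

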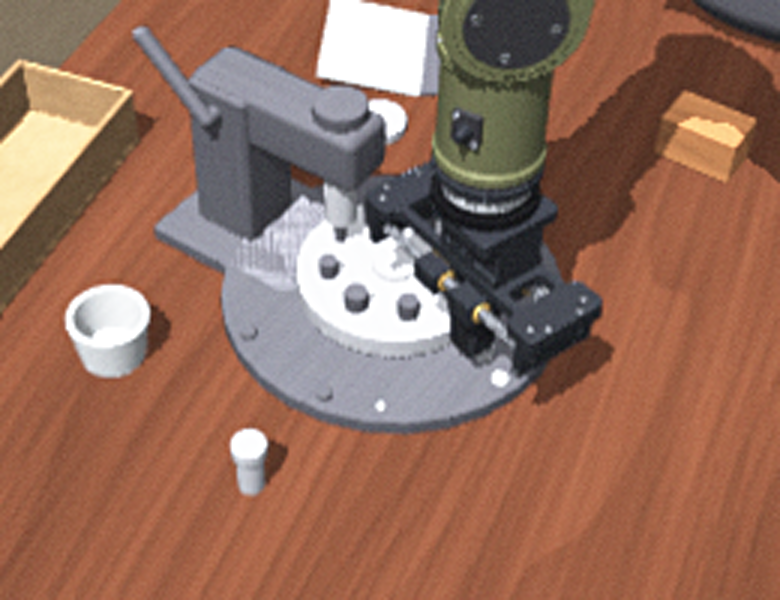

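The tab is moving with the fingers (the turret has turned) and forces are small. I'll carry on to just short of the mark, then back off and look.

>>> play_rows --translation '[[-0.0056,-0.0005,0],[-0.0056,-0.0005,0],[-0.0056,-0.0005,0],[-0.0056,-0.0005,0],[-0.0056,-0.0005,0],[-0.0056,-0.0005,0],[-0.0056,-0.0005,0],[-0.0056,-0.0005,0],[-0.0056,-0.0005,0],[-0.0056,-0.0005,0],[-0.0056,-0.0005,0],[-0.0056,-0.0005,0],[-0.0056,-0.0005,0],[-0.0037,-0.0003,0],[-0.0037,-0.0003,0],[0,0,0],[0,0,0]]' --delta_rot '[[0,0,-3],[0,0,-3],[0,0,-3],[0,0,-3],[0,0,-3],[0,0,-3],[0,0,-3],[0,0,-3],[0,0,-3],[0,0,-3],[0,0,-3],[0,0,-3],[0,0,-3],[0,0,-2],[0,0,-2],[0,0,0],[0,0,0]]' --grip '[-1,-1,-1,-1,-1,-1,-1,-1,-1,-1,-1,-1,-1,-1,-1,-1,-1]'

```text
clock: 8.7
tool_pos: [0.4703, -0.111, 0.1102]
eef_rot: [0.63, 0.777, -0.001, -0.0]
contact_force: [0.5, 0.1, -0.3]
opening: 0.004
finger_force: 0.0
```

```bash
python3 - <<'E'
from h import *
pol()
a=r.snapshot("side")[150:320,300:430];b=r.snapshot("top")[200:340,300:460]
z=lambda q:cv2.resize(q,(400,int(400*q.shape[0]/q.shape[1])),interpolation=cv2.INTER_CUBIC)
a,b=z(a),z(b);h=max(len(a),len(b));p=lambda q:np.vstack([q,np.zeros((h-len(q),400,3),np.uint8)])
cv2.imwrite("pics/both3.png",np.hstack([p(a),p(b)]))
E
```

```text
A 205.26 r 0.1064 lag 0.0111 body [-0.101  -0.0353] z 0.1102 F [ 0.5  0.1 -0.3] t 8.7
```

View pics/both3.png

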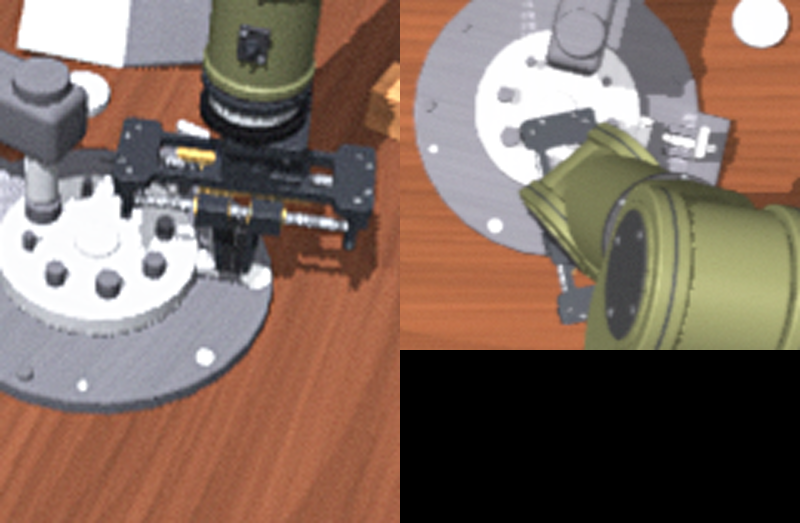

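The tab should now be near 206°. I'll back off the way I came, rise and measure.

>>> play_rows --translation '[[0.008,0,0],[0.012,0,0],[0.015,0,0],[0,0,-0.05],[0,0,-0.05],[0,0,-0.05],[0.05,0,-0.02],[0.05,0,0],[0.05,0,0],[0,0,0]]' --delta_rot '[[0,0,0],[0,0,0],[0,0,0],[0,0,0],[0,0,0],[0,0,0],[0,0,0],[0,0,0],[0,0,0],[0,0,0]]' --grip '[-1,-1,-1,-1,-1,-1,-1,-1,-1,-1]'

```text
clock: 10.05
tool_pos: [0.4313, 0.0755, 0.2807]
eef_rot: [0.626, 0.78, 0.001, -0.0]
contact_force: [0.5, -1.0, -0.3]
opening: 0.003
finger_force: 0.0
```

```bash
python3 - <<'E'
from h import *
pol()
a=r.snapshot("side")[170:270,310:420];b=r.snapshot("top")[200:310,340:460]
cv2.imwrite("pics/s4.png",a);cv2.imwrite("pics/t4.png",b)
z=lambda q:cv2.resize(q,(400,int(400*q.shape[0]/q.shape[1])),interpolation=cv2.INTER_CUBIC)
a,b=z(a),z(b);h=max(len(a),len(b));p=lambda q:np.vstack([q,np.zeros((h-len(q),400,3),np.uint8)])
cv2.imwrite("pics/both4.png",np.hstack([p(a),p(b)]))
E
```

```text
A 205.86 r 0.104 lag 0.2029 body [-0.1821  0.1372] z 0.2807 F [ 0.5 -1.  -0.3] t 10.05
```

View pics/both4.png

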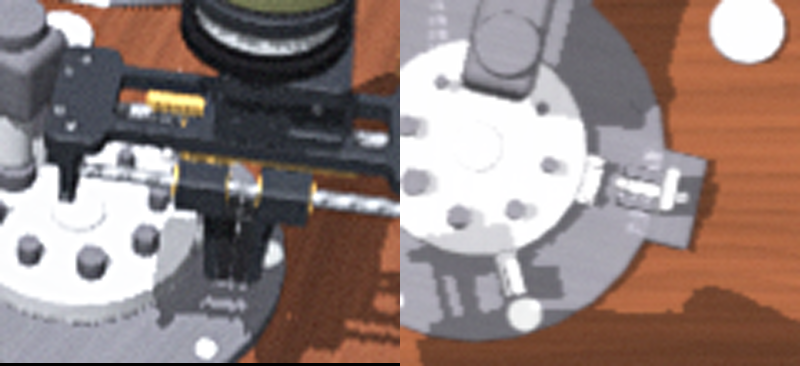

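```bash
python3 - <<'E'
from h import *
T=lambda u,v:np.array([340+(u-400)/3.3333-.35,200+v/3.3333-.35])
def inb(P): 
    d=P[:2]-AX[:2]; return round(np.hypot(*d)*1e3,1),round(np.degrees(np.arctan2(d[1],d[0])-YW)%360,2)
for n,u,z in(("tab",(511,273),.072),("gate",(591,180),.044),("plate",(673,188),.061)): print(n,inb(onz("top",T(*u),z)))
g=cv2.imread("pics/t4.png").min(2).astype(float); v,u=np.mgrid[:110,:120]
for p in((442,82),(543,108),(551,165),(515,208),(460,217),(418,183),(411,127)):
    c=T(*p)-[340,200]; w=(np.hypot(u-c[0],v-c[1])<4.5)*np.clip(170-g,0,None); q=np.array([(w*u).sum(),(w*v).sum()])/w.sum()+[340,200]
    R,A=inb(onz("top",q,.058)); R2,A2=inb(onz("top",T(*p),.058)); print("punch",R,A,"tab",round(210+((A+22.5)%45)-22.5,2),"eye",R2,round(210+((A2+22.5)%45)-22.5,2))
E
```

```text
tab (np.float64(96.8), np.float64(206.76))
gate (np.float64(86.6), np.float64(266.93))
plate (np.float64(143.6), np.float64(270.64))
punch 51.6 44.25 tab 209.25 eye 52.1 208.6
punch 53.0 313.05 tab 208.05 eye 53.9 207.67
punch 53.6 264.95 tab 204.95 eye 54.7 207.28
punch 56.2 220.56 tab 205.56 eye 53.5 208.02
punch 59.9 179.46 tab 209.46 eye 54.9 209.48
punch 53.8 137.31 tab 212.31 eye 52.2 211.89
punch 51.2 92.16 tab 212.16 eye 50.1 209.59
```

Tab and gate both put the tab at about 207°, so roughly 3° are missing. I'll go back down behind the tab and nudge it.

>>> play_rows --translation '[[-0.05,0,0],[-0.05,-0.002,0],[-0.05,0,0.02],[0,0,0.04],[0,0,0.04],[0,0,0.04],[0,0,0.03],[-0.01,0,0],[0,0,0],[0,0,0]]' --delta_rot '[[0,0,0],[0,0,0],[0,0,0],[0,0,0],[0,0,0],[0,0,0],[0,0,0],[0,0,0],[0,0,0],[0,0,0]]' --grip '[-1,-1,-1,-1,-1,-1,-1,-1,-1,-1]'

```text
clock: 11.4
tool_pos: [0.4641, -0.0871, 0.1114]
eef_rot: [0.63, 0.776, 0.001, 0.001]
contact_force: [0.3, 0.0, 0.8]
opening: 0.006
finger_force: 0.0
```

```bash
python3 -c "
from h import *
pol()"
```

```text
A 205.2 r 0.1075 lag 0.0357 body [-0.1125 -0.0135] z 0.1114 F [0.3 0.  0.8] t 11.4
```

>>> play_rows --translation '[[-0.009,0,0],[-0.008,0,0],[-0.004,0,0],[-0.003,0,0],[-0.0021,-0.0002,0],[-0.0021,-0.0002,0],[-0.0018,-0.0001,0],[0,0,0],[0,0,0]]' --delta_rot '[[0,0,0],[0,0,0],[0,0,0],[0,0,0],[0,0,-1],[0,0,-1],[0,0,-0.9],[0,0,0],[0,0,0]]' --grip '[-1,-1,-1,-1,-1,-1,-1,-1,-1]'

```text
clock: 12.52
tool_pos: [0.4694, -0.1157, 0.1102]
eef_rot: [0.61, 0.793, 0.0, -0.0]
contact_force: [-0.1, 1.4, -0.0]
opening: 0.004
finger_force: 0.7
```

```bash
python3 -c "
from h import *
pol()"
```

```text
A 208.21 r 0.1077 lag 0.0123 body [-0.1008 -0.04  ] z 0.1102 F [-0.1  1.4 -0. ] t 12.525
```

>>> play_rows --translation '[[0.008,0,0],[0.012,0,0],[0.015,0,0],[0,0,-0.05],[0,0,-0.05],[0,0,-0.05],[0.05,0,-0.02],[0.05,0,0],[0.05,0,0],[0.04,0,0],[0,0,0]]' --delta_rot '[[0,0,0],[0,0,0],[0,0,0],[0,0,0],[0,0,0],[0,0,0],[0,0,0],[0,0,0],[0,0,0],[0,0,0],[0,0,0]]' --grip '[-1,-1,-1,-1,-1,-1,-1,-1,-1,-1,-1]'

```text
clock: 13.9
tool_pos: [0.4107, 0.1054, 0.2806]
eef_rot: [0.607, 0.795, 0.001, -0.0]
contact_force: [-0.3, -0.7, 0.8]
opening: 0.007
finger_force: 0.0
```

```bash
python3 - <<'E'
from h import *
pol()
b=r.snapshot("top")[240:310,350:450]
cv2.imwrite("pics/t5.png",cv2.resize(b,None,fx=8,fy=8,interpolation=cv2.INTER_CUBIC))
E
```

```text
A 208.64 r 0.106 lag 0.2419 body [-0.209   0.1615] z 0.2806 F [-0.3 -0.7  0.8] t 13.9
```

View pics/t5.png

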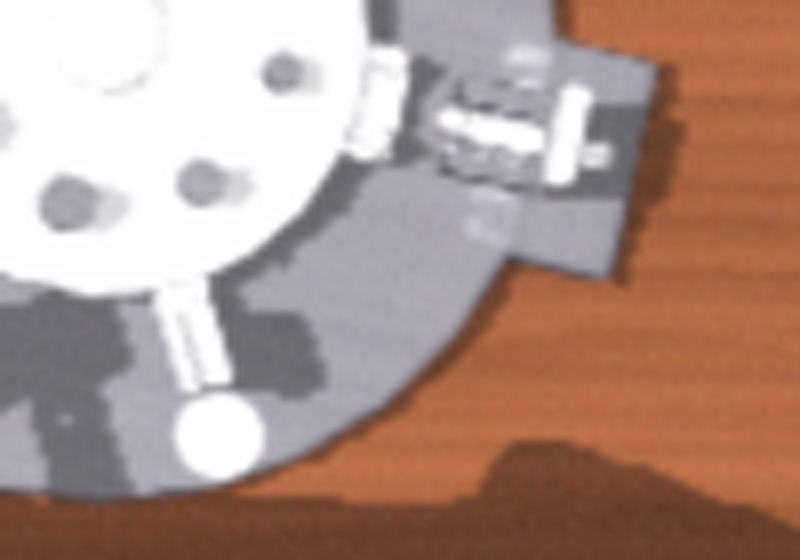

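The tab plate is at about (205,340), pointing at the large mark at (220,436). The gate pins are at about (390,65) and (370,145), facing the bolt nose at (450,120). I'll check against projected edges for candidate angles.

```bash
python3 - <<'E'
from h import *
b=lambda r_,a,z,t=0:[AX[0]+r_*np.cos(YW+np.radians(a))-t*np.sin(YW+np.radians(a)),AX[1]+r_*np.sin(YW+np.radians(a))+t*np.cos(YW+np.radians(a)),z]
c=lambda P:np.round((proj("top",P)[0]-[350,240]+.5)*8-.5).astype(int).tolist()
for a in(206,208,210,212):
    print(a,"top-plate c",[c(b(R,a,.072,t)) for R in(.087,.113) for t in(-.004,.004)],"pins",[c(b(.088,a+60,.044,t)) for t in(-.0125,.0125)],"punches",[c(b(.054,a-210+45*k,.058)) for k in(6,5,)])
print("mark",c(b(.127,210,.0165)),"plate",c(b(.143,270,.061)),"nose?",c(b(.110,270,.035)))
im=cv2.imread("pics/t5.png"); 
g=im.min(2)
for v in(300,340,380): 
    row=g[v,130:270].astype(int); print(v,[(130+i) for i in range(1,140) if (row[i]>185)!=(row[i-1]>185)])
E
```

```text
206 top-plate c [[162, 307], [189, 302], [182, 393], [208, 388]] pins [[370, 158], [394, 80]] punches [[280, 80], [192, 184]]
208 top-plate c [[172, 306], [199, 299], [195, 391], [221, 384]] pins [[375, 148], [396, 70]] punches [[281, 74], [197, 181]]
210 top-plate c [[182, 303], [208, 296], [208, 388], [234, 380]] pins [[378, 139], [397, 59]] punches [[283, 68], [203, 178]]
212 top-plate c [[192, 301], [218, 292], [221, 384], [246, 376]] pins [[382, 129], [397, 49]] punches [[284, 62], [208, 175]]
mark [219, 436] plate [573, 137] nose? [454, 119]
300 [153, 209]
340 [162, 223]
380 [175, 231]
```

The edges and the punches match about 209.5°, so the turret is at the mark and the bolt is still drawn back. Next I move outside the thumb plate with the tool's x-face square to it.

>>> play_rows --translation '[[0,0,0],[0,0,0],[0,0,0],[-0.042,0.0261,0],[-0.042,0.0261,0],[-0.042,0.0261,0],[-0.042,0.0261,0],[-0.042,0.0261,0],[-0.042,0.0261,0],[-0.042,0.0261,0],[-0.0425,0.0261,0],[0,0,0],[0,0,0]]' --delta_rot '[[0,0,9.6],[0,0,9.5],[0,0,9.5],[0,0,0],[0,0,0],[0,0,0],[0,0,0],[0,0,0],[0,0,0],[0,0,0],[0,0,0],[0,0,0],[0,0,0]]' --grip '[-1,-1,-1,-1,-1,-1,-1,-1,-1,-1,-1,-1,-1]'

```text
clock: 15.58
tool_pos: [0.5336, -0.275, 0.2797]
eef_rot: [0.787, 0.617, -0.0, -0.001]
contact_force: [-1.4, 0.9, 0.0]
opening: 0.005
finger_force: 0.0
```

```bash
python3 -c "
from h import *
pol()"
```

```text
A 179.54 r 0.0001 lag -0.1803 body [-0.0015 -0.1802] z 0.2797 F [-1.4  0.9  0. ] t 15.575
```

Face at 171 mm, plate's outer face at 147 mm. Going down now.

>>> play_rows --translation '[[0,0.001,0.03],[0,0,0.03],[0,0,0.03],[0,0,0.03],[0,0,0.025],[0,0,0.02],[0,0,0.008],[0,0,0],[0.008,0,0],[0.008,0,0],[0.004,0,0],[0.003,0,0],[0,0,0]]' --delta_rot '[[0,0,0],[0,0,0],[0,0,0],[0,0,0],[0,0,0],[0,0,0],[0,0,0],[0,0,0],[0,0,0],[0,0,0],[0,0,0],[0,0,0],[0,0,0]]' --grip '[-1,-1,-1,-1,-1,-1,-1,-1,-1,-1,-1,-1,-1]'

```text
clock: 17.2
tool_pos: [0.5412, -0.2525, 0.1073]
eef_rot: [0.787, 0.617, 0.0, 0.0]
contact_force: [-0.2, -0.7, 1.0]
opening: 0.008
finger_force: 0.0
```

```bash
python3 -c "
from h import *
pol()"
```

```text
A 179.63 r -0.0017 lag -0.1566 body [ 0.0007 -0.1566] z 0.1073 F [-0.2 -0.7  1. ] t 17.2
```

>>> play_rows --translation '[[0.002,0,0],[0.002,0,0],[0.002,0,0],[0.002,0,0],[0.002,0,0],[0.002,0,0],[0.002,0,0],[0.002,0,0],[0.002,0,0],[0,0,0]]' --delta_rot '[[0,0,0],[0,0,0],[0,0,0],[0,0,0],[0,0,0],[0,0,0],[0,0,0],[0,0,0],[0,0,0],[0,0,0]]' --grip '[-1,-1,-1,-1,-1,-1,-1,-1,-1,-1]'

```text
clock: 18.45
tool_pos: [0.5453, -0.2347, 0.1072]
eef_rot: [0.787, 0.617, 0.0, -0.0]
contact_force: [-2.0, -0.7, 0.2]
opening: 0.013
finger_force: 0.5
```

```bash
python3 -c "
from h import *
pol()"
```

```text
A 179.63 r -0.0015 lag -0.1383 body [ 0.0006 -0.1383] z 0.1072 F [-2.  -0.7  0.2] t 18.45
```

>>> play_rows --translation '[[0.0015,0,0],[0.0015,0,0],[0.001,0,0],[0.001,0,0],[0.001,0,0],[0,0,0]]' --delta_rot '[[0,0,0],[0,0,0],[0,0,0],[0,0,0],[0,0,0],[0,0,0]]' --grip '[-1,-1,-1,-1,-1,-1]'

```text
clock: 19.2
tool_pos: [0.5467, -0.2292, 0.1072]
eef_rot: [0.787, 0.617, 0.0, -0.0]
contact_force: [-2.0, -0.7, -1.1]
opening: 0.005
finger_force: 0.8
```

```bash
python3 -c "
from h import *
pol()"
```

```text
A 179.61 r -0.0016 lag -0.1326 body [ 0.0007 -0.1326] z 0.1072 F [-2.  -0.7 -1.1] t 19.2
```

>>> play_rows --translation '[[0.001,0,0],[0.0005,0,0],[0,0,0]]' --delta_rot '[[0,0,0],[0,0,0],[0,0,0]]' --grip '[-1,-1,-1]'

```text
clock: 19.58
tool_pos: [0.547, -0.2278, 0.1072]
eef_rot: [0.787, 0.617, -0.0, -0.0]
contact_force: [-2.1, -1.1, 0.2]
opening: 0.004
finger_force: 0.9
```

>>> play_rows --translation '[[0.0005,0,0],[0.0005,0,0],[0,0,0]]' --delta_rot '[[0,0,0],[0,0,0],[0,0,0]]' --grip '[-1,-1,-1]'

```text
clock: 19.95
tool_pos: [0.5471, -0.2277, 0.1072]
eef_rot: [0.787, 0.617, -0.0, 0.0]
contact_force: [-2.8, -4.0, -0.1]
opening: 0.004
finger_force: 2.0
```

The force rose to about 5 N and travel stopped with the face at 122 mm, which is exactly the home position. I'll back off and verify.

>>> play_rows --translation '[[-0.006,0,0],[-0.012,0,0],[-0.015,0,0],[0,0,-0.04],[0,0,-0.05],[0,0,-0.05],[-0.05,-0.02,-0.02],[-0.05,-0.04,0],[-0.04,-0.04,0],[0,0,0],[0,0,0]]' --delta_rot '[[0,0,0],[0,0,0],[0,0,0],[0,0,0],[0,0,0],[0,0,0],[0,0,0],[0,0,0],[0,0,0],[0,0,0],[0,0,0]]' --grip '[-1,-1,-1,-1,-1,-1,-1,-1,-1,-1,-1]'

```text
clock: 21.32
tool_pos: [0.4105, -0.3707, 0.2675]
eef_rot: [0.787, 0.617, 0.001, 0.0]
contact_force: [0.3, 0.3, 0.5]
opening: 0.004
finger_force: 0.0
```

```bash
python3 - <<'E'
from h import *
pol()
a=r.snapshot("side")[170:270,310:420];b=r.snapshot("top")[220:310,340:450]
z=lambda q:cv2.resize(q,(400,int(400*q.shape[0]/q.shape[1])),interpolation=cv2.INTER_CUBIC)
a,b=z(a),z(b);h=max(len(a),len(b));p=lambda q:np.vstack([q,np.zeros((h-len(q),400,3),np.uint8)])
cv2.imwrite("pics/both6.png",np.hstack([p(a),p(b)]))
for rr in (.143,.118):
  P=[AX[0]+rr*np.cos(YW-np.pi/2),AX[1]+rr*np.sin(YW-np.pi/2),.061]; print(rr,((proj("side",P)[0]-[310,170])*400/110).round(),((proj("top",P)[0]-[340,220])*400/110+[400,0]).round())
E
```

```text
A 179.55 r 0.0968 lag -0.3025 body [-0.0992 -0.3017] z 0.2675 F [0.3 0.3 0.5] t 21.325
0.143 [191.  77.] [695. 133.]
0.118 [173.  96.] [658. 124.]
```

View pics/both6.png

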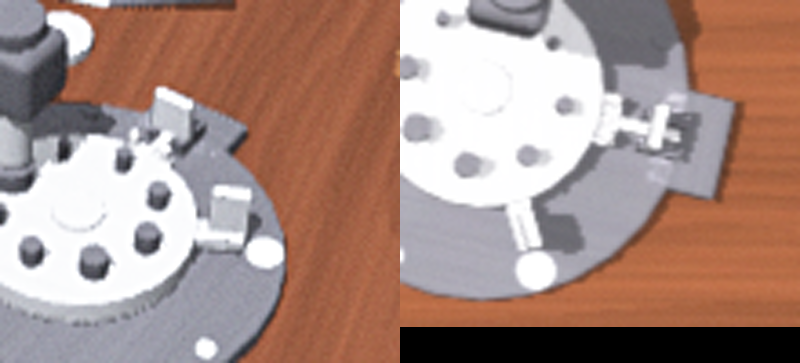

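The thumb plate's top is at about (172,97) in the side view and (659,125) in the top view. Both match the predicted home position: (173,96) and (658,124). The nose sits between the pins and the tab is at the large mark, so I'm handing the job in.

```bash
python3 -c "
from plant import r
print(r.finish_job())"
```

```text
the job is handed in; nothing more can be done
None
```

The job is handed in with the tab at the large mark (about 209.5° of 210° before bolting), the bolt home between the pins in both camera views, and the arm clear of everything; no verdict came back.

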